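Draw a yellow divider strip from the foot of its magazine and lay it on the packing board

TASK

Pull the bottom yellow strip out of the foot of its magazine, letting the rest of the yellow stack drop down inside and stay there. Then lay the strip flat on the green packing board, inside the dark rectangle and lengthwise along it, and let go.

Things in the scene. Friction and masses are not known exactly. Their poses are not given: they have to be found in the camera images.
- yellow_low_center (a point): Centre, half-way up, of the bottom yellow plastic strip: 130 long (x) x 46 wide (y) x 12 mm thick, about 45 g. Its underside is 45 mm above the table. 40 to 50 mm of its -x end sticks out of the magazine's outlet in mid-air and can be gripped from above across the 46 mm width; the strips above it do not stick out.
- yellow_mid_center (a point): Centre, half-way up, of the next yellow strip up, of the same size. It rests on the bottom strip, drops 12 mm onto the magazine's floor when that is pulled out, and must stay inside. A third yellow strip lies on it.
- mag_yellow: Fixed metal chute holding the yellow strips, 144 (x) x 60 (y) x 90 mm high, open on top, floor 45 mm up. Origin on the table under the middle of the upper strips; +x points away from the outlet. Outlet: 18 mm high, in the front face at x = -71 mm, under two lips that hold back the upper strips. A strip is clear once its centre passes x = -136 mm. A like one with white strips stands near by.
- board: Fixed lime-green board, 240 (x) x 340 (y) x 10 mm thick, flat on the table; origin at the centre of its underside. A dark-green rectangle, 170 mm along x and 80 mm along y, is painted at its centre. Four loose round tubs with yellow lids, 74 mm across and 33 mm high, stand on it about 125 mm to either side (y) of the centre.
Mind the look-alikes: they are no part of the job. Leave any purple look-alike of the part that bears yellow_low_center alone. Leave any turquoise look-alike of the mag_yellow alone.

How it is judged:
On the way:
1. the bottom yellow strip is drawn clear of the magazine's outlet, the others staying in (x of yellow_low_center in the frame of mag_yellow below -0.137 m and x of yellow_mid_center in the frame of mag_yellow above -0.03 m).
At the end, for the whole second after the job is handed in: The strip lies still and flat on the board, its centre within 25 mm (along) and 22 mm (across) of the dark rectangle's centre, lengthwise within 0.3 rad; the next yellow strip has dropped onto the magazine's floor and is inside, at most 15 mm towards the outlet (x of yellow_low_center in the frame of board between -0.025 and 0.025 m and y of yellow_low_center in the frame of board between -0.022 and 0.022 m and z of yellow_low_center in the frame of board between 0.012 and 0.02 m and angle between the x axis of yellow_low_center and the x axis of board, either way round below 0.3 rad and angle between yellow_low_center's own z axis and vertical below 0.12 rad and linear speed of yellow_low below 0.02 m/s and x of yellow_mid_center in the frame of mag_yellow above -0.015 m and z of yellow_mid_center in the frame of mag_yellow between 0.045 and 0.056 m); the robot touches nothing.
It also fails if it takes over 45 s, if anything falls off the work surface, if the arm or the gripper's body presses on something with over 40 N, if the wrist force passes 120 N, or if a joint passes its speed limit or range.

ROBOT

A 6-joint arm with a two-finger parallel gripper is mounted at the origin on the work surface. World frame = base frame: x ahead of the robot, y to its left, z up, the work surface at z = 0. Lengths are in m, angles in rad, forces in N, time in s.
With the tool pointing down it reaches from about 0.25 to 0.775 m from the base axis. Payload 4 kg.
Tool frame: the origin (TCP) lies at the very end of the fingers, on their centre line; the grasp point (between the pads) lies tcp_to_grasp behind it (tcp_to_grasp is the distance from the TCP to the grasp point, in m); z points along the fingers, y is the direction in which the jaws open and shut (so a half turn about z gives the same grasp; the last joint's range is limited). The gripper opens to 94 mm and grips with 3 to 60 N. Pads are 16 mm wide; open, the fingers measure 119 mm over their backs; the gripper's body (75 mm by 177 mm) begins 78 mm behind the grasp point.
Start: joints at [-1.23, 0.087, 1.371, -0, 1.684, -0.103], TCP at [0.236, -0.497, 0.206] pointing down, gripper open.
Joint ranges: [-3.1, 3.1], [-0.76, 2.03], [0.27, 2.55], [-1.08, 4.22], [0.17, 2.65], [-2.57, 2.57]. Speed limits (rad/s): [2.79, 2.79, 3.14, 3.14, 3.14, 3.14].

INTERFACE

Orientations are given as [roll, pitch, yaw] about the fixed x, y, z axes, in that order (R = Rz(yaw) Ry(pitch) Rx(roll)).
In Python, from bench import * gives the robot as it stands.
- The arm moves only by the tool play_rows, never from a script. Its argument "rows" is a list of rows, each a list of 3 entries, a list of its own where there are three numbers: the finger opening in cm, from 0 to 9.4, then the shift along the world's x, y, z in cm, then the turn, a rotation vector about the world's x, y, z in rad. A call has 1 to 8 rows; each row is the pose to reach, as a shift and turn from the pose commanded when the call began; what a row does not reach only later rows make up. A row lasts 1/12 s, in which the tool goes at most 41.7 mm and 7.16 degrees, less where a joint would pass 70% of its speed; a pose out of reach is approached as far as the arm can. A call with a gripper value outside its range is refused whole. The fingers move at their own pace and stop on an object; the grip force is fixed at half the most. Time passes only in rows, so rows that repeat a pose let the fingers close. It gives the time, the measured TCP pose, the force and the opening at its end, in the units of the state.
- get_obs(): the state, without advancing time (a new reading comes with each control period).
- snapshot(name): name is "scene" or "side" or "wrist"; returns a dict with "pixels" (400x640x3 uint8, red, green, blue), "fx", "fy", "cx", "cy" (pixels), "dist_coeffs" ([k1, k2, p1, p2, k3] as OpenCV has them; the pictures are not rectified), "rvec" (rotation vector, rad) and "tvec" (3), from world to camera coordinates, as OpenCV has them. Camera axes: x right, y down, z forward; pixel columns grow to the right and rows downward; lengths in m; the calibration is good to about 2 mm. A picture is of the moment at which its call begins. There is no depth.
- close_job(): hands the job in, once; it reports no verdict.
Trained networks look in the newest picture that a camera, given by its name, has taken for a name from the list of things; names that differ only in an ending like _2 or _b are one class to them, and where a whole thing is asked for, a point or a joint stands for the part that bears it (a point fixed in the world has none). Each returns a list of dicts, best first, with "confidence" (0 to 1); they miss things now and then, are a little off and sometimes report something else, mostly with a low value. They report only what shows in the picture. A call takes as long as a camera call. They do not tell look-alikes from the thing itself.
- silhouettes(camera, label): "mask" (400x640 bool, what is visible of it) and "point" ([row, column] in pixels, amid what is visible of it).
The state is a dict: "time": time; "joint_positions": joint angles; "qvel": joint speeds; "joint_torque": joint torques, N m; "tool_pos": TCP position; "ee_rot": TCP orientation; "wrist_force": force on the tool from outside, world axes, zero at the start; "wrist_torque": the same for the moment, N m; "width": finger opening in m.
Only numpy, scipy, OpenCV 4.12 (cv2) and the standard library are available. Lean on these libraries where they do the work, as an engineer would, in place of code of your own. Each camera call takes 0.05 s, during which the arm holds its last target. There are 200 camera calls.

## Working session

There is one attempt and no reset: what is moved stays moved. The work goes in short steps, Python scripts to look and compute and a tool call to move; the robot and the scene stay as the last step left them, time stands still between calls to the robot, and variables do not carry over. Pictures are saved under pics/ and viewed, about 8 in all and at most 12, crops included, and the job is handed in when it is done.

Besides the shell and the picture viewer there is one more tool, called after "Request:" as name(argument=value, ...), one argument or row to a line, values as JSON. play_rows: Moves the arm, as the interface text tells. Its arguments: {"type":"object","properties":{"rows":{"type":"array"}},"required":["rows"]}

```bash
mkdir -p pics; ls
python3 - <<'E'
from bench import *
import cv2,numpy as np
o=get_obs();print(o)
import bench
print([n for n in dir(bench) if n[0]!='_'])
ims=[]
for n in ("scene","side"):
    s=snapshot(n);print({k:v for k,v in s.items() if k!='pixels'})
    cv2.imwrite(f'pics/{n}0.png',s['pixels'][:,:,::-1])
    for l in ("yellow_low_center","mag_yellow","board"):
        for d in silhouettes(n,l): print(n,l,round(d['confidence'],2),d['point'],d['mask'].sum())
E
```

```text
pics
{'time': 0.0, 'joint_positions': array([-1.23008215e+00,  8.79473342e-02,  1.37222918e+00,  5.40154752e-06,
        1.68360835e+00, -1.03052396e-01]), 'qvel': array([-0.00088519, -0.00082919, -0.00090958, -0.00141168,  0.00156734,
        0.00014229]), 'joint_torque': array([ 4.05172768e-04, -3.40185964e+01, -3.02426648e+01,  7.16643711e-02,
        3.30752274e-02, -1.84838182e-04]), 'tool_pos': array([ 0.23597704, -0.49619994,  0.2043211 ]), 'ee_rot': array([-3.13941263e+00, -2.30852461e-04,  4.43766919e-01]), 'wrist_force': array([-0.23214921,  0.48277045, -0.25148458]), 'wrist_torque': array([ 0.02209557, -0.01153882, -0.00910936]), 'width': 0.0937688513486585}
['IKError', 'close_job', 'get_obs', 'silhouettes', 'snapshot', 'tcp_to_grasp']
{'fx': 463.1142439620269, 'fy': 463.1142439620269, 'cx': 313.12902224644426, 'cy': 196.84485913838017, 'dist_coeffs': array([-0.01881265,  0.        ,  0.        ,  0.        ,  0.        ]), 'rvec': array([ 1.74919878,  1.9536059 , -0.68604388]), 'tvec': array([ 0.05705187, -0.45248166,  1.36658422])}
scene yellow_low_center 0.82 [156.0, 353.7] 921
scene yellow_low_center 0.72 [184.5, 344.1] 175
scene mag_yellow 0.77 [252.7, 344.3] 1481
scene mag_yellow 0.71 [274.3, 256.5] 3848
scene board 0.63 [166.1, 214.8] 8314
{'fx': 481.79090038775314, 'fy': 481.79090038775314, 'cx': 315.4918016477032, 'cy': 194.813377719602, 'dist_coeffs': array([-0.06089025,  0.        ,  0.        ,  0.        ,  0.        ]), 'rvec': array([ 2.3354846 , -0.25563745,  0.1140707 ]), 'tvec': array([-0.6094748 ,  0.1472885 ,  1.10055758])}
side yellow_low_center 0.81 [196.9, 244.5] 687
side yellow_low_center 0.65 [183.6, 297.7] 324
side mag_yellow 0.73 [184.8, 299.4] 291
side mag_yellow 0.58 [207.6, 393.3] 2847
side mag_yellow 0.57 [178.3, 335.1] 1772
side board 0.68 [308.6, 277.0] 12060
```

View pics/scene0.png

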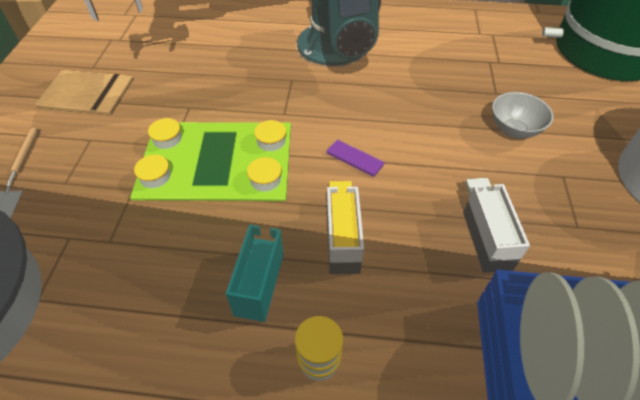

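View pics/side0.png

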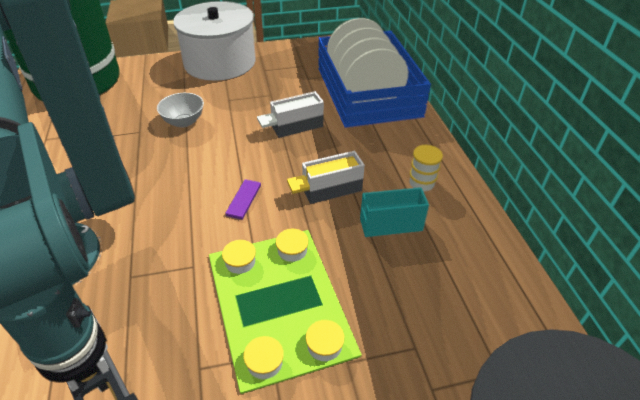

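The yellow magazine is at scene (345,228) / side (333,177), with its tab at scene (341,187) / side (297,184). The purple strip at scene (355,157), the turquoise chute at (256,275) and the white chute at (497,220) are not part of the job. The dark rectangle is at scene (215,158) / side (279,300). Next I measure, with one enlarged crop.

```bash
cat > h.py <<'E'
import cv2,numpy as np
from bench import *
def cam(s):
    K=np.array([[s['fx'],0,s['cx']],[0,s['fy'],s['cy']],[0,0,1.]]);return K,s['dist_coeffs'],s['rvec'],s['tvec']
def unproj(s,uv,z):  # uv Nx2 (col,row)
    K,d,r,t=cam(s);R=cv2.Rodrigues(r)[0]
    p=cv2.undistortPoints(np.float64(uv).reshape(-1,1,2),K,d).reshape(-1,2)
    D=np.c_[p,np.ones(len(p))]@R; C=-R.T@t
    return (C+D*((z-C[2])/D[:,2])[:,None])[:,:2]
def proj(s,P):
    K,d,r,t=cam(s);return cv2.projectPoints(np.float64(P).reshape(-1,1,3),r,t,K,d)[0].reshape(-1,2)
def big(m):
    n,l,st,_=cv2.connectedComponentsWithStats(m.astype(np.uint8));return (l==1+st[1:,4].argmax())
def rect(s,m,z):
    c=max(cv2.findContours(m.astype(np.uint8),0,1)[0],key=cv2.contourArea).reshape(-1,2)
    w=unproj(s,c,z).astype(np.float32);r=cv2.minAreaRect(w*1000);return r
E
python3 - <<'E'
from h import *
tiles=[]
for n,(x,y) in (("scene",(305,170)),("side",(275,140))):
    s=snapshot(n);p=s['pixels'];h=cv2.cvtColor(p,cv2.COLOR_RGB2HSV)
    b=[d for d in silhouettes(n,'board')]
    H,S,V=h[...,0],h[...,1],h[...,2]
    lime=(H>35)&(H<50)&(S>130)&(V>130)
    dark=(H>50)&(H<85)&(S>100)&(V<130)
    box=np.zeros_like(dark); 
    if n=='scene': box[125:195,180:250]=1
    else: box[265:335,225:335]=1
    print(n,'lime',rect(s,big(lime),.01),'dark',rect(s,big(dark&box),.01))
    yel=(H>20)&(H<33)&(S>150)&(V>100); box[:]=0; box[y:y+75,x:x+75]=1
    for d in silhouettes(n,'yellow_low_center'):
        print(d['confidence'],d['point'],rect(s,d['mask'],.057))
    tiles.append(cv2.resize(p[y:y+110,x:x+95],None,fx=5,fy=5,interpolation=cv2.INTER_CUBIC)[:550,:400*1])
cv2.imwrite('pics/crop.png',np.hstack(tiles)[:,:,::-1])
print('tcp_to_grasp',tcp_to_grasp)
E
```

```text
scene lime ((496.16973876953125, -229.293212890625), (243.3870849609375, 339.23187255859375), 5.4630231857299805) dark ((493.68597412109375, -230.58489990234375), (161.24778747558594, 75.18244171142578), 5.819950580596924)
0.78 [156.1, 354.0] ((502.68829345703125, 91.9966049194336), (128.4827880859375, 52.37882614135742), 61.32334899902344)
0.66 [183.7, 344.8] ((587.7864379882812, 67.51997375488281), (26.75446319580078, 43.635013580322266), 6.024202346801758)
side lime ((492.8343505859375, -228.87826538085938), (240.28062438964844, 341.20111083984375), 5.802477836608887) dark ((493.3563232421875, -226.8894805908203), (166.86880493164062, 76.40762329101562), 5.521878242492676)
0.88 [184.3, 297.9] ((596.1195068359375, 67.0731201171875), (55.58839797973633, 60.30025100708008), 8.268747329711914)
0.61 [199.9, 244.5] ((454.6407775878906, 45.218345642089844), (131.27699279785156, 47.391082763671875), 62.281494140625)
tcp_to_grasp 0.0188
```

View pics/crop.png

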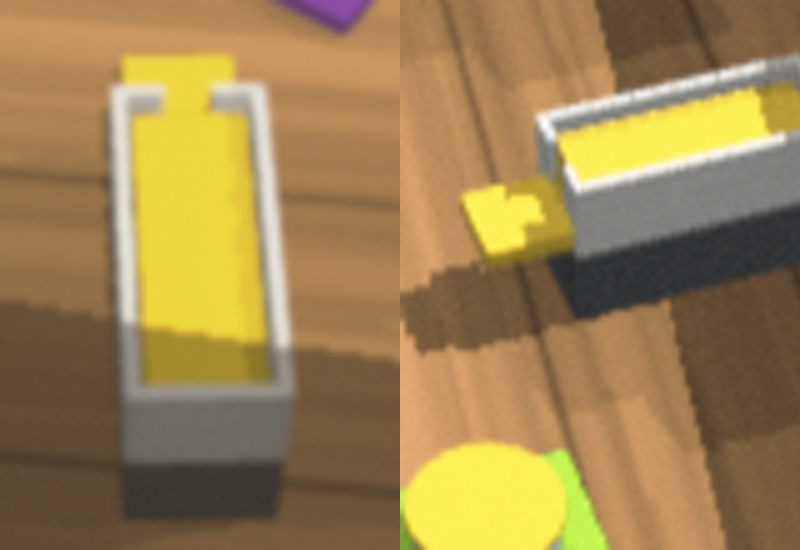

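Run:
```python
from h import *
s=snapshot('scene');q=snapshot('side')
f=lambda L:np.array(L)/5+[305,170]; g=lambda L:np.array(L)/5+[275-80,140]
np.set_printoptions(precision=4,suppress=True)
a=unproj(s,f([(111,87),(266,84),(293,398),(121,402)]),.09);print('rim scene FL FR BR BL',a,a.mean(0),[np.linalg.norm(a[i]-a[(i+1)%4]) for i in range(4)],[np.arctan2(*(a[j]-a[i])[::-1]) for i,j in((0,3),(1,2))])
print('rim side front',unproj(q,g([(537,114),(574,190)]),.09))
print('tab scene',unproj(s,f([(122,55),(235,55)]),.057)); print('tab side',unproj(q,g([(461,190),(488,256)]),.057))
```

```text
rim scene FL FR BR BL [[0.6215 0.0425]
 [0.6135 0.1031]
 [0.7569 0.1204]
 [0.7651 0.0598]] [0.6892 0.0815] [np.float64(0.06105771085118395), np.float64(0.14437556230060855), np.float64(0.061152739982898184), np.float64(0.14461157778423678)] [np.float64(0.1197820247901388), np.float64(0.12041983929637523)]
rim side front [[0.6139 0.1046]
 [0.6201 0.0455]]
tab scene [[0.5769 0.0433]
 [0.572  0.0901]]
tab side [[0.5718 0.0929]
 [0.5763 0.0429]]
```

Magazine: centre (0.689,0.082), yaw 0.118, rim 144×61 mm as specified. The tab tip is at (0.5745,0.0675), so it sticks out about 44 mm. The board centre is (0.494,-0.229), yaw about 0.098. The plan is to grip at (0.592,0.070), z 0.051. Moving now.

Request:
play_rows(
  rows=[
    [9.4, [2, 3.2, 0], [0, 0, -0.05]],
    [9.4, [4.2, 6.7, 0], [0, 0, -0.1]],
    [9.4, [6.4, 10.2, 0], [0, 0, -0.15]],
    [9.4, [8.6, 13.7, 0], [0, 0, -0.2]],
    [9.4, [10.8, 17.2, 0], [0, 0, -0.25]],
    [9.4, [13, 20.7, 0], [0, 0, -0.29]],
    [9.4, [15.2, 24.2, 0], [0, 0, -0.326]],
    [9.4, [17.4, 27.6, 0], [0, 0, -0.326]],
  ],
)

```text
time: 1.47
tool_pos: [0.4108, -0.2188, 0.2059]
ee_rot: [3.141, -0.001, 0.116]
wrist_force: [0.6, -0.5, 0.2]
width: 0.0938
```

Request:
play_rows(
  rows=[
    [9.4, [2.2, 3.4, 0], [0, 0, 0]],
    [9.4, [4.4, 6.9, 0], [0, 0, 0]],
    [9.4, [6.6, 10.4, 0], [0, 0, 0]],
    [9.4, [8.8, 13.9, 0], [0, 0, 0]],
    [9.4, [11, 17.4, 0], [0, 0, 0]],
    [9.4, [13.2, 20.9, 0], [0, 0, 0]],
    [9.4, [15.4, 24.4, 0], [0, 0, 0]],
    [9.4, [17, 27.4, 0], [0, 0, 0]],
  ],
)

```text
time: 2.13
tool_pos: [0.5813, 0.0559, 0.2053]
ee_rot: [-3.141, -0.0, 0.119]
wrist_force: [0.2, -0.4, 0.3]
width: 0.0939
```

Request:
play_rows(
  rows=[
    [9.4, [1, 1.6, 0], [0, 0, 0]],
    [9.4, [1, 1.6, -3.5], [0, 0, 0]],
    [9.4, [1, 1.6, -6.5], [0, 0, 0]],
    [9.4, [1, 1.6, -6.5], [0, 0, 0]],
    [9.4, [1, 1.6, -6.5], [0, 0, 0]],
  ],
)

```text
time: 2.55
tool_pos: [0.5887, 0.0693, 0.1384]
ee_rot: [-3.141, 0.005, 0.118]
wrist_force: [-0.3, 0.4, 0.3]
width: 0.0939
```

Run:
```python
from h import *
o=get_obs();print(o['tool_pos'],o['ee_rot'],o['wrist_force'])
s=snapshot('wrist');cv2.imwrite('pics/w1.png',s['pixels'][:,:,::-1])
print(proj(s,[(.5745,.0675,.057),(.592,.0695,.057)]))
```

```text
[0.58868683 0.06932136 0.13844564] [-3.14121909  0.00519768  0.11797368] [-0.33488461  0.39748851  0.33336818]
[[317.54355075 215.09894047]
 [317.62466072 195.36476616]]
```

View pics/w1.png

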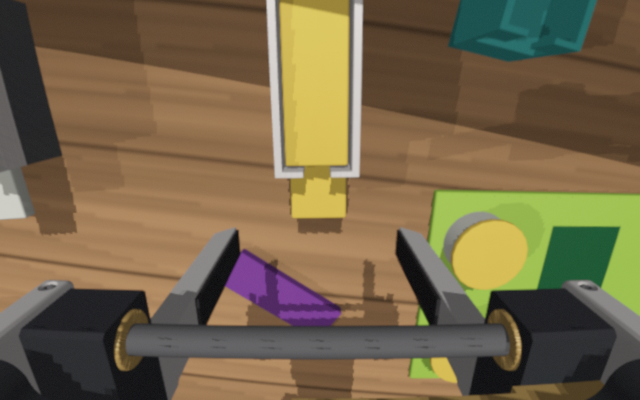

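The wrist view confirms the yellow tab at columns 291–347, with its tip at row 217, and the jaws are centred on it. The purple strip lies on the table below. Descending and gripping.

Request:
play_rows(
  rows=[
    [9.4, [0.2, 0, -3], [0, 0, 0]],
    [9.4, [0.2, 0, -6.5], [0, 0, 0]],
    [9.4, [0.2, 0, -9], [0, 0, 0]],
    [9.4, [0.2, 0, -10.7], [0, 0, 0]],
    [9.4, [0.2, 0, -10.7], [0, 0, 0]],
    [9.4, [0.2, 0, -10.7], [0, 0, 0]],
    [4, [0.2, 0, -10.7], [0, 0, 0]],
    [4, [0.2, 0, -10.7], [0, 0, 0]],
  ],
)

```text
time: 3.27
tool_pos: [0.5945, 0.0692, 0.037]
ee_rot: [3.141, -0.006, 0.118]
wrist_force: [-0.2, -0.6, -0.1]
width: 0.0835
```

Request:
play_rows(
  rows=[
    [4, [0, 0, 0], [0, 0, 0]],
    [4, [0, 0, 0], [0, 0, 0]],
    [4, [0, 0, 0], [0, 0, 0]],
    [4, [0, 0, 0], [0, 0, 0]],
    [4, [0, 0, 0], [0, 0, 0]],
  ],
)

```text
time: 3.68
tool_pos: [0.5922, 0.0693, 0.0336]
ee_rot: [3.141, -0.0, 0.118]
wrist_force: [-0.6, -0.2, 1.1]
width: 0.051
```

Request:
play_rows(
  rows=[
    [3.5, [0, 0, 0], [0, 0, 0]],
    [3.5, [0, 0, 0], [0, 0, 0]],
    [3.5, [0, 0, 0], [0, 0, 0]],
    [3.5, [0, 0, 0], [0, 0, 0]],
    [3.5, [0, 0, 0], [0, 0, 0]],
    [3.5, [0, 0, 0], [0, 0, 0]],
  ],
)

```text
time: 4.18
tool_pos: [0.5921, 0.0693, 0.0335]
ee_rot: [3.142, 0.0, 0.118]
wrist_force: [0.3, -0.8, 1.2]
width: 0.0455
```

Request:
play_rows(
  rows=[
    [3.5, [-0.5, -0.06, 0], [0, 0, 0]],
    [3.5, [-1, -0.12, 0], [0, 0, 0]],
    [3.5, [-1.5, -0.18, 0], [0, 0, 0]],
    [3.5, [-2, -0.24, 0], [0, 0, 0]],
    [3.5, [-2.5, -0.3, 0], [0, 0, 0]],
    [3.5, [-3, -0.36, 0], [0, 0, 0]],
  ],
)

```text
time: 4.68
tool_pos: [0.5617, 0.0656, 0.0336]
ee_rot: [3.141, -0.0, 0.118]
wrist_force: [1.4, 0.0, 0.4]
width: 0.0457
```

Request:
play_rows(
  rows=[
    [3.5, [-0.6, -0.07, 0], [0, 0, 0]],
    [3.5, [-1.2, -0.14, 0], [0, 0, 0]],
    [3.5, [-1.8, -0.21, 0], [0, 0, 0]],
    [3.5, [-2.4, -0.28, 0], [0, 0, 0]],
    [3.5, [-3, -0.36, 0], [0, 0, 0]],
    [3.5, [-3.6, -0.43, 0], [0, 0, 0]],
    [3.5, [-4.2, -0.5, 0], [0, 0, 0]],
    [3.5, [-4.8, -0.57, 0], [0, 0, 0]],
  ],
)

```text
time: 5.35
tool_pos: [0.5134, 0.0599, 0.0335]
ee_rot: [3.142, 0.0, 0.118]
wrist_force: [0.7, -0.3, 0.6]
width: 0.0457
```

Request:
play_rows(
  rows=[
    [3.5, [-0.6, -0.07, 0], [0, 0, 0]],
    [3.5, [-1.2, -0.14, 0], [0, 0, 0]],
    [3.5, [-1.8, -0.21, 0], [0, 0, 0]],
    [3.5, [-2.4, -0.28, 0], [0, 0, 0]],
    [3.5, [-3, -0.36, 0], [0, 0, 0]],
    [3.5, [-3.6, -0.43, 0], [0, 0, 0]],
    [3.5, [-3.6, -0.43, 0], [0, 0, 0]],
    [3.5, [-3.6, -0.43, 0], [0, 0, 0]],
  ],
)

```text
time: 6.02
tool_pos: [0.4779, 0.0556, 0.0336]
ee_rot: [3.141, -0.0, 0.118]
wrist_force: [-0.6, 0.9, -0.4]
width: 0.0457
```

Run:
```python
from h import *
o=get_obs();print(o['tool_pos'],o['width'],o['wrist_force'])
s=snapshot('side');q=snapshot('scene')
cv2.imwrite('pics/s2.png',np.hstack([cv2.resize(p['pixels'][y:y+120,x:x+160],(640,480))[:,:400*1] if 0 else cv2.resize(p['pixels'][y:y+120,x:x+100],(400,480)) for p,x,y in((s,245,125),(q,295,125))])[:,:,::-1])
```

```text
[0.4779487  0.05563757 0.03358181] 0.04574435267267877 [-0.57816515  0.87819434 -0.4138321 ]
```

View pics/s2.png

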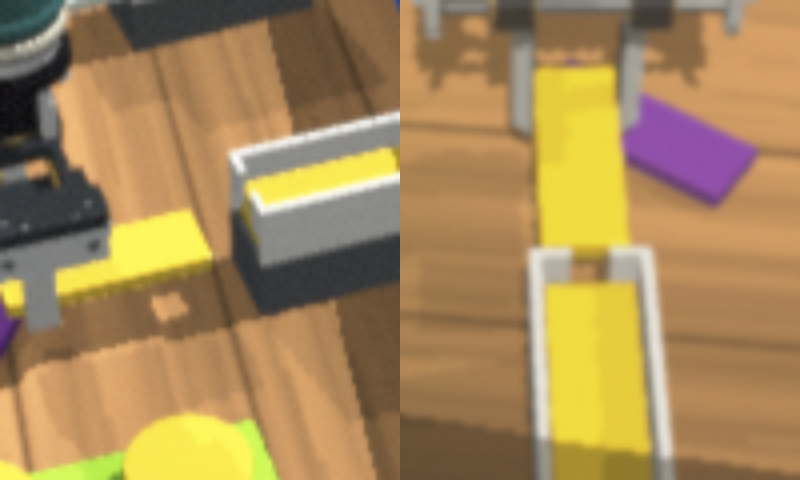

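The strip is fully out (back edge at side crop (193–210, 210–262)) and the upper two are held inside. Lifting and carrying it to the board.

Request:
play_rows(
  rows=[
    [3.5, [-0.3, 0, 1], [0, 0, 0]],
    [3.5, [-0.6, 0, 3], [0, 0, 0]],
    [3.5, [-1, 0, 5], [0, 0, 0]],
    [3.5, [-1, -1, 6.5], [0, 0, 0]],
    [3.5, [-1, -3, 7], [0, 0, 0]],
    [3.5, [-1, -5.5, 7], [0, 0, 0]],
    [3.5, [-1.2, -8, 7], [0, 0, 0]],
    [3.5, [-1.4, -10.5, 7], [0, 0, -0.02]],
  ],
)

```text
time: 6.78
tool_pos: [0.4645, -0.0503, 0.1048]
ee_rot: [3.141, -0.002, 0.098]
wrist_force: [0.7, -0.3, -0.3]
width: 0.0455
```

Request:
play_rows(
  rows=[
    [3.5, [-0.3, -2.5, 0], [0, 0, 0]],
    [3.5, [-0.6, -5, 0], [0, 0, 0]],
    [3.5, [-0.9, -7.5, 0], [0, 0, 0]],
    [3.5, [-1.2, -10, 0], [0, 0, 0]],
    [3.5, [-1.4, -12.5, 0], [0, 0, 0]],
    [3.5, [-1.7, -15, 0], [0, 0, 0]],
    [3.5, [-1.7, -17, 0], [0, 0, 0]],
    [3.5, [-1.7, -18.4, 0], [0, 0, 0]],
  ],
)

```text
time: 7.45
tool_pos: [0.4471, -0.2354, 0.1043]
ee_rot: [3.141, -0.001, 0.096]
wrist_force: [-0.1, 0.0, -0.5]
width: 0.0458
```

Request:
play_rows(
  rows=[
    [3.5, [0, 0, -1], [0, 0, 0]],
    [3.5, [0, 0, -3], [0, 0, 0]],
    [3.5, [0, 0, -5], [0, 0, 0]],
    [3.5, [0, 0, -5], [0, 0, 0]],
    [3.5, [0, 0, -5], [0, 0, 0]],
  ],
)

```text
time: 7.87
tool_pos: [0.4462, -0.2316, 0.0521]
ee_rot: [-3.139, 0.003, 0.099]
wrist_force: [0.1, 0.2, 0.1]
width: 0.0455
```

Run:
```python
from h import *
o=get_obs();print(o['tool_pos'],o['ee_rot'],o['width'],o['wrist_force'])
s=snapshot('side');q=snapshot('scene')
# expected strip outline (bottom corners) if centre is 47.4 mm ahead of grasp
c=o['tool_pos']+[0,0,.0174];y=o['ee_rot'][2];ux=np.array([np.cos(y),np.sin(y),0]);uy=np.array([-np.sin(y),np.cos(y),0])
P=np.array([c+ux*(.0474+a*.065)+uy*b*.023+[0,0,.006] for a,b in((-1,-1),(1,-1),(1,1),(-1,1))])
by=.098;bx=np.array([np.cos(by),np.sin(by),0]);bY=np.array([-bx[1],bx[0],0])
B=np.array([[.4938,-.229,.01]+bx*a*.085+bY*b*.04 for a,b in((-1,-1),(1,-1),(1,1),(-1,1))])
print('centre',c+ux*.0474)
t=[]
for p,x,yy in((s,205,220),(q,125,100)):
    im=p['pixels'].copy();im=cv2.resize(im,None,fx=4,fy=4,interpolation=cv2.INTER_CUBIC)
    for L,col in((P,(255,0,0)),(B,(255,0,255))): cv2.polylines(im,[np.int32((proj(p,L)+.5)*4)],True,col,1)
    im=im[yy*4:yy*4+600,x*4:x*4+600];t.append(cv2.resize(im,(400,400)))
cv2.imwrite('pics/b3.png',np.hstack(t)[:,:,::-1])
```

```text
[ 0.44620872 -0.23164142  0.05205787] [-3.13877459e+00  2.83055599e-03  9.87685103e-02] 0.045540703978038624 [0.13417495 0.16614122 0.13847414]
centre [ 0.49337771 -0.2269674   0.06945787]
```

View pics/b3.png

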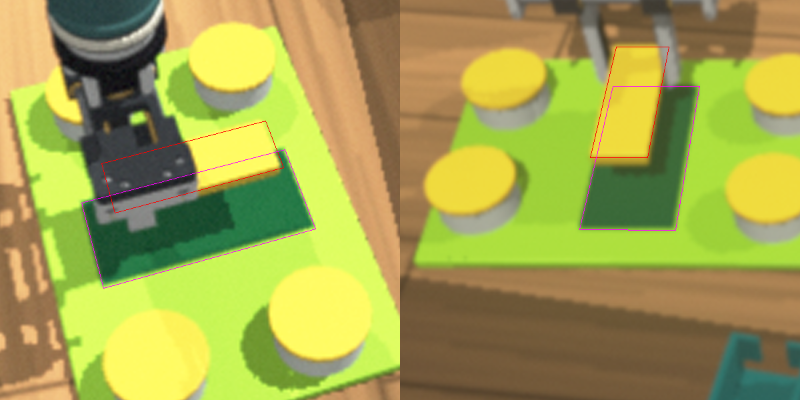

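The predicted strip outline (red) and rectangle outline (magenta) both match the picture. The fingertips stick out about 11 mm below the strip, so I'll tilt 0.1 rad to bring the far end down to the board, then release.

Request:
play_rows(
  rows=[
    [3.5, [0, 0, -1], [0, 0.03, 0]],
    [3.5, [0, 0, -2], [-0.005, 0.06, 0]],
    [3.5, [0, 0, -3], [-0.01, 0.1, 0]],
    [3.5, [0, 0, -3.5], [-0.01, 0.1, 0]],
    [3.5, [0, 0, -3.8], [-0.01, 0.1, 0]],
    [3.5, [0, 0, -4], [-0.01, 0.1, 0]],
    [3.5, [0, 0, -4], [-0.01, 0.1, 0]],
    [3.5, [0, 0, -4], [-0.01, 0.1, 0]],
  ],
)

```text
time: 8.63
tool_pos: [0.4473, -0.2336, 0.0142]
ee_rot: [3.141, 0.099, 0.097]
wrist_force: [-0.7, 0.0, 0.1]
width: 0.0459
```

Request:
play_rows(
  rows=[
    [5.2, [0, 0, 0], [0, 0, 0]],
    [5.2, [0, 0, 0], [0, 0, 0]],
    [5.6, [0, 0, 0], [0, 0, 0]],
    [6, [0, 0, 0], [0, 0, 0]],
    [6.5, [0, 0, 0], [0, 0, 0]],
    [7, [0, 0, 0], [0, 0, 0]],
    [7, [0, 0, 0], [0, 0, 0]],
    [7, [0, 0, 0], [0, 0, 0]],
  ],
)

```text
time: 9.3
tool_pos: [0.4471, -0.2333, 0.0135]
ee_rot: [3.141, 0.101, 0.098]
wrist_force: [-0.1, 0.1, -0.2]
width: 0.0698
```

Request:
play_rows(
  rows=[
    [7, [0, 0, 1], [0.01, -0.1, 0]],
    [7, [0, 0, 3], [0.01, -0.1, 0]],
    [7, [0, 0, 6], [0.01, -0.1, 0]],
    [7, [0, 0, 9], [0.01, -0.1, 0]],
    [7, [-3, 0, 12], [0.01, -0.1, 0]],
    [7, [-7, 0, 15], [0.01, -0.1, 0]],
    [7, [-10, 0, 16], [0.01, -0.1, 0]],
    [7, [-10, 0, 16], [0.01, -0.1, 0]],
  ],
)

```text
time: 9.97
tool_pos: [0.3449, -0.2347, 0.1786]
ee_rot: [3.134, -0.004, 0.095]
wrist_force: [0.6, -0.1, 0.5]
width: 0.0702
```

Run:
```python
from h import *
o=get_obs();print(o['tool_pos'],o['width'])
s=snapshot('side');q=snapshot('scene');t=[]
for p,x,y in((s,205,130),(q,125,100)):
    h=cv2.cvtColor(p['pixels'],cv2.COLOR_RGB2HSV);m=(h[...,0]>20)&(h[...,0]<33)&(h[...,1]>130)&(h[...,2]>90)
    c=proj(p,[(.494,-.229,.022)])[0].astype(int)
    n,l=cv2.connectedComponents(m.astype(np.uint8));k=l[c[1],c[0]];print(c,k,(l==k).sum(),rect(p,l==k,.022) if k else None)
    t.append(cv2.resize(p['pixels'][y:y+200,x:x+200] if p is s else p['pixels'][y:y+160,x+10:x+260],(400,400 if p is s else 256)))
t[1]=np.vstack([t[1],np.zeros((144,400,3),np.uint8)])
cv2.imwrite('pics/f4.png',np.hstack(t)[:,:,::-1])
```

```text
[ 0.34493704 -0.23466145  0.17855237] 0.07017423589390655
[278 297] 40 1342 ((492.32952880859375, -230.32473754882812), (131.89772033691406, 52.71492004394531), 6.222496032714844)
[214 153] 3 978 ((497.7056884765625, -228.43797302246094), (138.36563110351562, 50.43732452392578), 6.280181884765625)
```

View pics/f4.png

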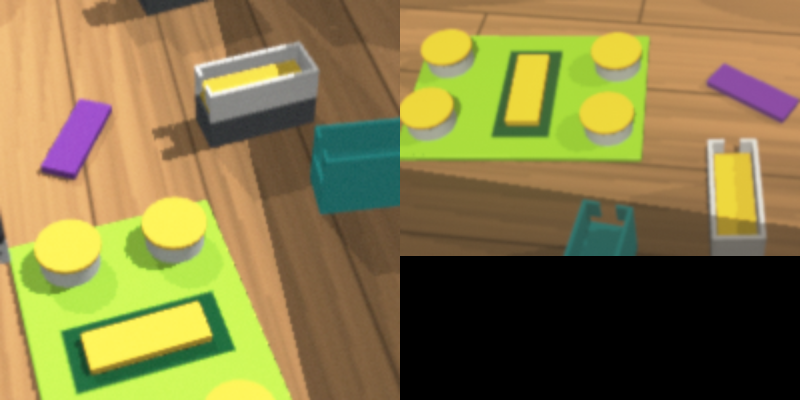

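The strip lies inside the dark rectangle. Before handing in, a quick numeric check that the stack has dropped level.

Run:
```python
from h import *
q=snapshot('scene')
h=cv2.cvtColor(q['pixels'],cv2.COLOR_RGB2HSV);m=(h[...,0]>18)&(h[...,0]<33)&(h[...,1]>130)&(h[...,2]>60)
c=proj(q,[(.67,.08,.069)])[0].astype(int)
n,l=cv2.connectedComponents(m.astype(np.uint8));k=l[c[1],c[0]]
for z in(.069,.081):
    r=rect(q,l==k,z);d=np.array(r[0])/1000-[.689,.0818];y=.118
    print(z,k,r,'mag x,y',d@[np.cos(y),np.sin(y)],d@[-np.sin(y),np.cos(y)])
o=q['pixels']
s=snapshot('side')
cv2.imwrite('pics/m5.png',np.hstack([cv2.resize(p['pixels'][y:y+75,x:x+50],(400,600),interpolation=cv2.INTER_CUBIC) for p,x,y in((s,295,145),(q,322,180))])[:,:,::-1])
```

```text
0.069 7 ((679.9815673828125, 80.54833984375), (119.82752227783203, 45.66231155395508), 7.217643737792969) mag x,y -0.009103072492605316 -0.00018124903273502785
0.081 7 ((688.5352172851562, 80.67357635498047), (117.8483657836914, 44.90813064575195), 7.2176432609558105) mag x,y -0.0005941603969081808 -0.0010638734054493988
```

View pics/m5.png

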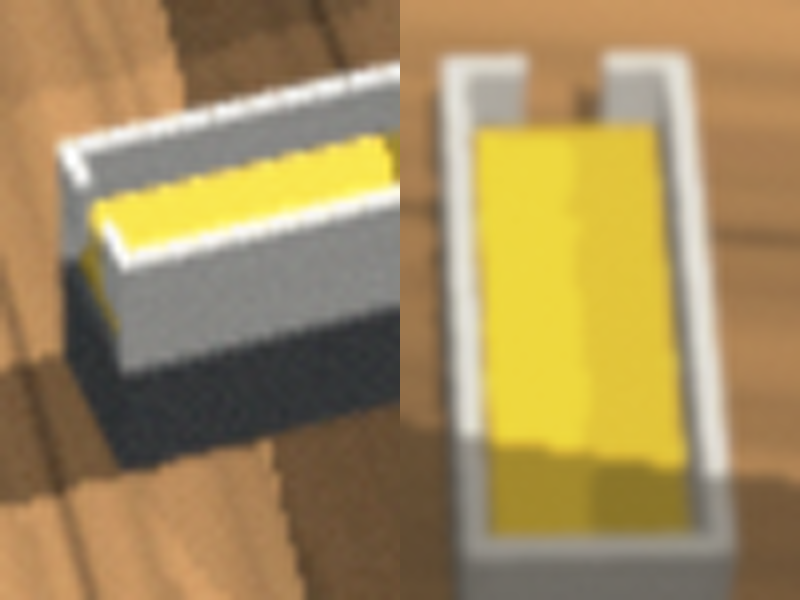

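```bash
python3 -c "
from bench import *
print(close_job())"
```

```text
the job is handed in; nothing more can be done
None
```

I pulled the bottom yellow strip about 11 cm out of the outlet and carried it to the board. I laid it down with its far end tilted onto the board, let go, backed the arm away, and handed the job in at about 10 s.

Last checks, all from camera images:

- **Strip on the board:** its centre is within about 5 mm of the dark rectangle's centre, with a yaw difference of about 0.01 rad. It looks flat, and no tubs were moved.
- **Rest of the yellow stack:** it has dropped and is level. The top strip's front edge puts its centre about 4 mm towards the outlet. Its width at the expected dropped height measures 45.7 mm against the 46 mm given. The middle strip was only partly visible through the outlet, but it showed no overhang.
- **Forces:** readings at the end of each move stayed under 2 N, and the arm ended clear of everything.

No check failed. The two cameras differed by about 5 mm on where the strip lies along the rectangle, because parts of its side faces were included in the outline. That is well inside the 25 mm tolerance.

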